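Bolt down the drill vice with its second quarter-turn T-stud

ROBOT

A 7-joint arm with a two-finger parallel gripper is mounted at the origin on a cart in front of the work surface, level with it; the furniture and walls round the work are solid. World frame = base frame: x ahead of the robot, y to its left, z up, the work surface at z = 0. Lengths are in m, angles in rad, forces in N, time in s.
With the tool pointing down it reaches from about 0.35 to 0.9 m from the base axis. Payload 19.9 kg.
Tool frame: the origin (TCP) lies at the very end of the fingers, on their centre line; the grasp point (between the pads) lies 19 mm behind it; z points along the fingers, y is the direction in which the jaws open and shut (so a half turn about z gives the same grasp; the last joint's range is limited). The gripper opens to 94 mm and grips with 3 to 60 N. Pads are 16 mm wide; open, the fingers measure 119 mm over their backs; the gripper's body (75 mm by 177 mm) begins 78 mm behind the grasp point.
Start: joints at [1.079, 0.417, -0.01, 1.614, 0.005, 1.111, -0.053], TCP at [0.272, -0.563, 0.205] pointing down, gripper open.
Joint ranges: [-2.81, 2.81], [-0.39, 2.02], [-1.27, 1.25], [0.06, 2.57], [-1.19, 4.33], [0.19, 2], [-2.82, 2.82]. Speed limits (rad/s): [1.89, 1.89, 2.39, 2.39, 3.01, 3.01, 3.01].

INTERFACE

Orientations are given as [roll, pitch, yaw] about the fixed x, y, z axes, in that order (R = Rz(yaw) Ry(pitch) Rx(roll)).
In Python, from bench import get_state, camera, calibration, r, models gives the robot as it stands.
- The arm moves only by the tool apply_moves, never from a script. Its argument "motion" is a list of rows, each a list of 3 entries, a list of its own where there are three numbers: the shift along the tool's x, y, z in mm, then the turn, a rotation vector about the tool's x, y, z in rad, then the gripper command: -1 is shut, 1 is fully open, values between are in proportion. A call has exactly 5 rows; each row shifts and turns the commanded pose from where the row before left it, along the tool's axes as they then stand; what a row does not reach is not made up. A row lasts 1/10 s, in which the tool goes at most 50 mm and 8.59 degrees, less where a joint would pass 70% of its speed; a pose out of reach is approached as far as the arm can. A call is refused whole if a number of a shift passes 50 or a number of a turn 0.15, either way. A call with a gripper value outside its range is refused whole. The fingers move at their own pace and stop on an object; "squeeze" is the grip in N (left out, the last holds). Time passes only in rows, so rows that do not move let the fingers close, or fill a call up. It gives the time, the measured TCP pose, the force and the opening at its end, in the units of the state.
- get_state(): the state, without advancing time (a new reading comes with each control period).
- camera(name): name is "scene" or "top"; returns the picture (384x512x3 uint8, blue, green, red); there is no depth.
- calibration(name): a dict with "fx", "fy", "cx", "cy" (pixels), "extrinsics" (4x4, takes a point from world to camera coordinates). Camera axes: x right, y down, z forward; pixel columns grow to the right and rows downward; lengths in m; the calibration is good to about 2 mm. A picture is of the moment at which its call begins. calibration takes no time and is no camera call.
- r.sign_off(): hands the job in, once; it reports no verdict.
Trained networks look in the newest picture that a camera, given by its name, has taken for a name from the list of things; names that differ only in an ending like _2 or _b are one class to them, and where a whole thing is asked for, a point or a joint stands for the part that bears it (a point fixed in the world has none). Each returns a list of dicts, best first, with "conf" (0 to 1); they miss things now and then, are a little off and sometimes report something else, mostly with a low value. They report only what shows in the picture. A call takes as long as a camera call.
- models.recognise(name, camera): "extent" ([left, top, width, height] in pixels, round what is visible of it).
- models.spot_point(name, camera): "xy" ([column, row] in pixels: a listed point, or the origin of a listed thing).
The state is a dict: "time": time; "joint_pos": joint angles; "joint_vel": joint speeds; "tau": joint torques, N m; "eef_pos": TCP position; "ee_rot": TCP orientation; "contact_force": force on the tool from outside, world axes, zero at the start; "ft_torque": the same for the moment, N m; "opening": finger opening in m.
Only numpy, scipy, OpenCV 4.12 (cv2) and the standard library are available. Lean on these libraries where they do the work, as an engineer would, in place of code of your own. Each camera call takes 0.05 s, during which the arm holds its last target.

TASK

The small blue drill vice is held on the slotted aluminium plate by only one of its two orange-handled T-studs. Take the other T-stud from the wooden rack, drop its T-head into the plate's slot beside the vice's empty lug, slide it along until it is fully home in the lug's open notch, and turn its handle a quarter turn so that the head locks across the slot like the stud already fitted. Let go of it, and leave the brass bench dog in the rack and the tools lying around where they are.

Things in the scene. Friction and masses are not known exactly. Their poses are not given: they have to be found in the camera images.
- stud_handle (a point): centre of the wing handle of the loose T-stud: orange blade 48 mm long (x axis), 12 mm thick (y), 28 mm high (z, up along the stud). The 106 mm tall stud, about 130 g, hangs at first by its collar in one of the rack's two wells, head and shank in the well: lift it 40 mm or more to draw it out. The bench dog stands in the other well, 64 mm away
- stud_collar (a point): centre of the underside of the T-stud's round collar (32 mm across, 4 mm thick), 59 mm below stud_handle, same axes. A 12 mm stem joins it to the handle. Below it come a round shank 10 mm thick and, at the foot, the steel T-head: 32 mm long along x (parallel to the blade), 12 mm wide, 10 mm high, its underside 92 mm below stud_handle
- clamp_plate: aluminium plate 150 x 360 x 30 mm, fixed, origin under its centre, T-slot along its y axis through the middle. Slot mouth 16 mm wide (bevelled to 22 mm at the top) between 9.5 mm thick lips; below them a cavity 36 mm wide, 12.5 mm high, floor 22 mm below the plate's top. The T-head passes the mouth only with its length along the slot and turns freely, either way, under the lips
- slot_free (a point): point on the slot's centre line at the height of the plate's top (30 mm above the bench), in the free stretch beside the empty lug; drop the T-head in here or within 50 mm along y. x axis across the slot, y along it towards the vice. With the stud standing on the cavity floor, its handle centre is 70 mm and its collar's underside 11 mm above this height
- notch_home (a point): where the stud's axis stands when home in the empty lug's notch; at plate-top height, 99 mm from slot_free along +y, same axes. Lug 9 mm thick on the plate; notch 14 mm wide, mouth 21 mm before this point, closed end 6 mm beyond; the collar clears the lug by 2 mm. Vice begins 20 mm beyond, up to 45 mm above the plate; the fitted stud, 112 mm beyond, has its blade across the slot
- bench_dog: round brass-headed bench dog, a bystander in the rack's other well: collar 32 mm across, head 26 mm across, 24 mm high above the rack's top; origin on its axis, 33 mm below the rack's top
- rack: brown hardwood rack block, 64 x 120 x 44 mm, fixed, origin at the centre of its underside; two wells at y = -32 and +32 mm, each 40 mm (x) by 18 mm (y)
- pencil: red carpenter's pencil, 165 mm long (y axis), 8 mm high, bystander lying on the plate's front margin, along the slot and about 55 mm from its centre line
- tape_measure: yellow tape measure, 35 x 84 x 69 mm, bystander standing on the left
- hammer: claw hammer, 299 mm long, bystander lying on the right

How it is judged:
On the way, in this order (a step that is already met when the one before it is completed fails the run):
1. the T-head stands in the slot beside the lug, under the lips, still along the slot (z of stud_handle in the frame of slot_free below 0.0735 m and horizontal distance between stud_collar and notch_home above 0.03 m and x of stud_collar in the frame of slot_free between -0.008 and 0.008 m and y of stud_collar in the frame of slot_free between -0.085 and 0.075 m and angle between stud_handle's own z axis and vertical below 0.2 rad), for 0.1 s.
2. the stud is slid home into the notch, its head still along the slot (z of stud_handle in the frame of slot_free below 0.0735 m and horizontal distance between stud_collar and notch_home below 0.007 m and angle between the x axis of stud_handle and the y axis of notch_home, either way round below 0.5 rad), for 0.1 s.
At the end, for the whole second after the job is handed in: the T-stud stays upright (within 10 degrees) with its axis within 7 mm of the home point of the notch, its head under the slot's lips, and its handle within 15 degrees of square across the slot; it is released (horizontal distance between stud_collar and notch_home below 0.007 m and z of stud_handle in the frame of slot_free between 0.064 and 0.0735 m and angle between the x axis of stud_handle and the x axis of notch_home, either way round below 0.26 rad and angle between stud_handle's own z axis and vertical below 0.17 rad); the robot touches nothing.
It fails at once if the bench dog is moved more than 25 mm (distance of bench_dog from where it was at the start of the episode above 0.025 m).
It fails at once if a tool lying around is moved more than 30 mm (distance of any of pencil, tape_measure, hammer from where it was at the start of the episode above 0.03 m).
It also fails if it takes over 51 s, if anything falls off the work surface, if the arm or the gripper's body presses on something with over 40 N, if the wrist force passes 120 N, or if a joint passes its speed limit or range.

## Working session

There is one attempt and no reset: what is moved stays moved. The work goes in short steps, Python scripts to look and compute and a tool call to move; the robot and the scene stay as the last step left them, time stands still between calls to the robot, and variables do not carry over. Pictures are saved under pics/ and viewed, and the job is handed in when it is done.

Besides the shell and the picture viewer there is one more tool, called after "Request:" in YAML: its name, and indented under it one key for each argument. apply_moves: Moves the arm, as the interface text tells. Its arguments: {"type":"object","properties":{"motion":{"type":"array","items":{"type":"array"}},"squeeze":{"type":"number"}},"required":["motion"]}

```bash
ls; mkdir -p pics
cat > h.py <<'E'
import numpy as np, cv2
from bench import get_state, camera, calibration, r, models
from scipy.spatial.transform import Rotation as Rn
def snap(n,f):
    im=camera(n); cv2.imwrite('pics/'+f,im); return im
def ray(n,px):
    c=calibration(n);E=np.array(c['extrinsics']);R=E[:3,:3];t=E[:3,3]
    d=R.T@np.array([(px[0]-c['cx'])/c['fx'],(px[1]-c['cy'])/c['fy'],1]);return -R.T@t,d
def atz(n,px,z):
    o,d=ray(n,px);return o+d*(z-o[2])/d[2]
def tri(a,b):
    A=np.zeros((3,3));v=np.zeros(3);L=[ray('scene',a),ray('top',b)]
    for o,d in L:
        d=d/np.linalg.norm(d);P=np.eye(3)-np.outer(d,d);A+=P;v+=P@o
    p=np.linalg.solve(A,v)
    return p,[np.linalg.norm(np.cross(p-o,d/np.linalg.norm(d)))*1e3 for o,d in L]
def proj(n,p):
    c=calibration(n);E=np.array(c['extrinsics']);q=E[:3,:3]@np.array(p)+E[:3,3];return np.array([c['fx']*q[0]/q[2]+c['cx'],c['fy']*q[1]/q[2]+c['cy']])
E
python3 - <<'E'
from h import *
np.set_printoptions(precision=4,suppress=True)
print(get_state())
snap('scene','s0.png');snap('top','t0.png')
for n in ['stud_handle','stud_collar','slot_free','notch_home','bench_dog','rack','clamp_plate']:
    a=models.spot_point(n,'scene');b=models.spot_point(n,'top')
    print(n,[(x['xy'],x['conf']) for x in a][:3],[(x['xy'],x['conf']) for x in b][:3])
    if a and b: print(tri(a[0]['xy'],b[0]['xy']))
for n in ['scene','top']: print(calibration(n))
E
```

```text
pics
{'time': 0.0, 'joint_pos': array([ 1.0795,  0.418 , -0.0103,  1.6142,  0.0047,  1.1107, -0.053 ]), 'joint_vel': array([-0.    ,  0.0015, -0.0012,  0.0005, -0.0013, -0.0004, -0.0011]), 'tau': array([ -0.0005, -85.124 ,   0.6387, -42.5982,  -0.0489,   0.0187,
         0.0002]), 'eef_pos': array([ 0.2715, -0.5625,  0.2048]), 'ee_rot': array([-3.1404,  0.0001,  0.4498]), 'contact_force': array([ 0.0728, -0.0337, -0.2744]), 'ft_torque': array([-0.0652, -0.0681,  0.0112]), 'opening': 0.09453997362540802}
stud_handle [([184.5, 217.6], 0.71)] [([188.6, 170.0], 0.56)]
(array([0.5162, 0.252 , 0.1072]), [np.float64(1.6496339591181053), np.float64(1.6496339591179623)])
stud_collar [([186.1, 230.0], 0.73)] [([186.0, 170.7], 0.62)]
(array([0.5154, 0.2647, 0.053 ]), [np.float64(7.1001999976671515), np.float64(7.100199997667151)])
slot_free [([282.9, 178.9], 0.63)] [([303.7, 174.4], 0.55)]
(array([ 0.4988, -0.1791,  0.0395]), [np.float64(7.912470839771991), np.float64(7.912470839771925)])
notch_home [([263.7, 186.8], 0.62), ([348.6, 159.9], 0.46)] [([275.6, 171.5], 0.6)]
(array([ 0.5052, -0.076
[... 503 characters left out ...]

(array([ 0.5211, -0.0943,  0.0099]), [np.float64(3.4401117456141415), np.float64(3.4401117456141477)])
{'fx': 411.8360720926461, 'fy': 411.8360720926461, 'cx': 256.7992719118993, 'cy': 196.18185560075145, 'extrinsics': array([[-0.6168, -0.7871, -0.0056,  0.2764],
       [-0.5719,  0.453 , -0.6839,  0.3264],
       [ 0.5408, -0.4186, -0.7296,  1.2865],
       [ 0.    ,  0.    ,  0.    ,  1.    ]])}
{'fx': 376.1593319060507, 'fy': 376.1593319060507, 'cx': 259.05624673747906, 'cy': 189.40691893097906, 'extrinsics': array([[-0.0303, -0.9995,  0.0056,  0.0038],
       [-0.9967,  0.0298, -0.0753,  0.4419],
       [ 0.0751, -0.0078, -0.9971,  1.4676],
       [ 0.    ,  0.    ,  0.    ,  1.    ]])}
```

Run:
```python
import cv2
a=cv2.imread('pics/t0.png');b=cv2.imread('pics/s0.png')
cv2.imwrite('pics/t0c.png',cv2.resize(a[120:220,150:350],None,fx=4,fy=4,interpolation=cv2.INTER_CUBIC))
cv2.imwrite('pics/s0c.png',cv2.resize(b[120:270,150:350],None,fx=4,fy=4,interpolation=cv2.INTER_CUBIC))
```

```text
(no output)
```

View pics/t0.png

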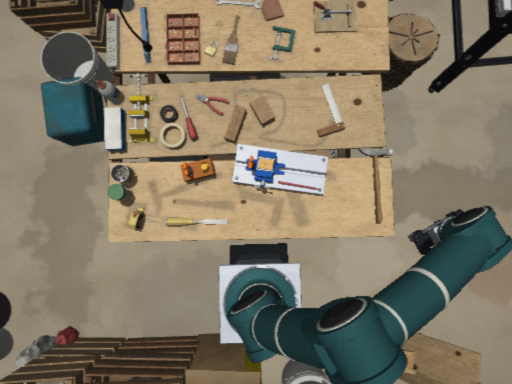

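View pics/t0c.png

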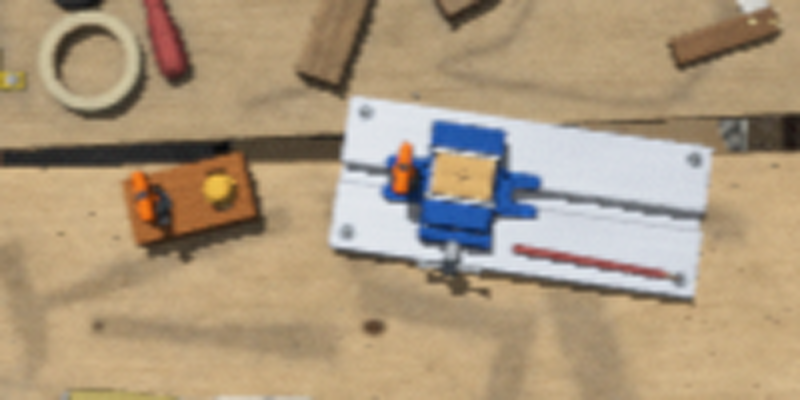

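View pics/s0c.png

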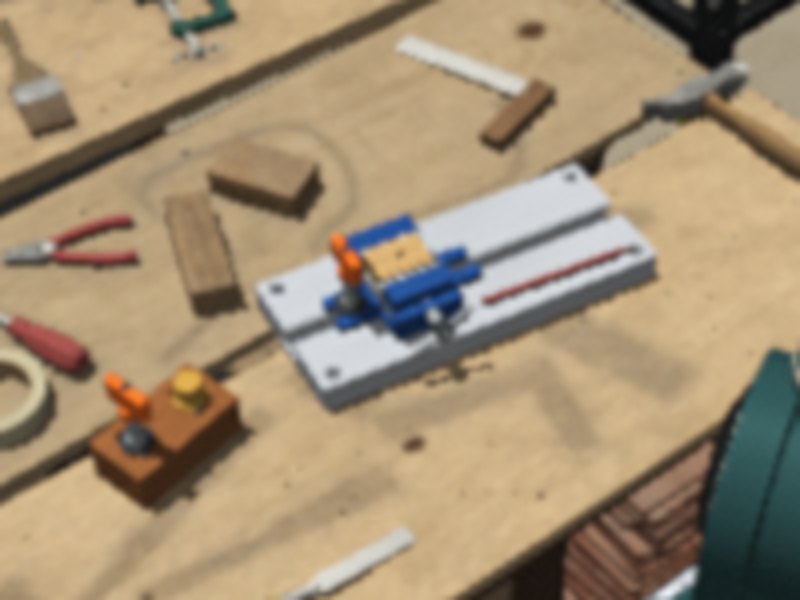

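```bash
cat > fit.py <<'E'
from h import *
from scipy.optimize import minimize
S=6
def hullmask(n,pose,size,zb,box):
    x,y,th=pose;c,s=np.cos(th),np.sin(th)
    pts=[]
    for i in(-.5,.5):
        for j in(-.5,.5):
            for z in(0,1):
                a,b=i*size[0],j*size[1]
                pts.append(proj(n,[x+c*a-s*b,y+s*a+c*b,z*size[2]+zb]))
    p=(np.array(pts)-box[:2]+0.5)*S-0.5
    h=cv2.convexHull(p.astype(np.float32))
    m=np.zeros((box[3]*S,box[2]*S),np.uint8)
    cv2.fillConvexPoly(m,np.round(h*16).astype(np.int32),1,shift=4);return m
def fit(obs,size,x0):
    def cost(p,o=obs):
        q=[p[0],p[1],p[2]];t=0
        for n,box,M in o:
            m=hullmask(n,q,size,0,box);t+=1-(m&M).sum()/((m|M).sum())
        return t
    sx=np.array([[0,0,0],[.02,0,0],[0,.02,0],[0,0,.2]])+x0
    best=minimize(cost,x0,method='Nelder-Mead',options=dict(initial_simplex=sx,xatol=1e-5,fatol=1e-6))
    return best.x,best.fun
def mask(im,box,f):
    l,t,w,h=box
    u=cv2.resize(im[t:t+h,l:l+w],None,fx=S,fy=S,interpolation=cv2.INTER_CUBIC)
    m=f(cv2.cvtColor(u,cv2.COLOR_BGR2HSV),u).astype(np.uint8)
    k,lab,st,_=cv2.connectedComponentsWithStats(m)
    m=(lab==1+np.argmax(st[1:,4])).astype(np.uint8)
    return m
def hull(m):
    pts=cv2.findNonZero(m);h=cv2.convexHull(pts);o=np.zeros_like(m);cv2.fillConvexPoly(o,h,1);return o
E
python3 - <<'E'
from fit import *
t=cv2.imread('pics/t0.png');s=cv2.imread('pics/s0.png')
bt=(222,135,115,70);bs=(205,155,120,75)
for nm,im,(x,y) in (('t',t,(320,165)),('s',s,(290,185)),('twood',t,(250,210)),('tside',t,(255,192)),('sside',s,(260,213)),('rack t',t,(195,176)),('rack s',s,(200,230)),('rackside s',s,(195,240)),('rack2',s,(180,239)),('wood s',s,(230,240))):
    print(nm,im[y,x],cv2.cvtColor(im[y:y+1,x:x+1],cv2.COLOR_BGR2HSV)[0,0])
E
```

```text
t [224 218 213] [106  13 224]
s [217 214 211] [105   7 217]
twood [127 169 200] [ 17  93 200]
tside [121 160 183] [ 19  86 183]
sside [112 148 172] [ 18  89 172]
rack t [ 55 105 165] [ 14 170 165]
rack s [22 37 57] [ 13 157  57]
rackside s [39 53 67] [ 15 107  67]
rack2 [24 43 66] [ 14 162  66]
wood s [135 175 200] [ 18  83 200]
```

Run:
```python
from fit import *
t=cv2.imread('pics/t0.png');s=cv2.imread('pics/s0.png')
def run(name,bt,bs,f,size,x0,post):
    mt,ms=post(mask(t,bt,f)),post(mask(s,bs,f))
    ot,os_=('top',bt,mt),('scene',bs,ms)
    for lab,o in(('both',[ot,os_]),('top',[ot]),('scene',[os_])):
        x,c=fit(o,size,np.array(x0));print(name,lab,x.round(4),round(c,4))
        if lab=='both': xb=x
    for n,b,m in(ot,os_):
        h=hullmask(n,xb,size,0,b);im=t if n=='top' else s
        u=cv2.resize(im[b[1]:b[1]+b[3],b[0]:b[0]+b[2]],None,fx=S,fy=S,interpolation=cv2.INTER_CUBIC)
        for mm,c in((m,(0,0,255)),(h,(0,255,0))):
            cs,_=cv2.findContours(mm,cv2.RETR_EXTERNAL,cv2.CHAIN_APPROX_NONE);cv2.drawContours(u,cs,-1,c,1)
        cv2.imwrite(f'pics/fit_{name}_{n}.png',u)
run('plate',(222,135,115,70),(205,155,120,75),lambda H,u:((H[...,1]<50)&(H[...,2]>85)),(.15,.36,.03),[.51,-.11,-.12],hull)
run('rack',(172,150,50,40),(165,203,55,50),lambda H,u:((H[...,1]>125)),(.064,.12,.044),[.53,.23,.15],lambda m:hull(cv2.morphologyEx(m,cv2.MORPH_OPEN,np.ones((13,13)))))
```

```text
plate both [ 0.5222 -0.0944 -0.1694] 0.1275
plate top [ 0.5208 -0.0941 -0.1749] 0.0504Traceback (most recent call last):
  File "<stdin>", line 15, in <module>
  File "<stdin>", line 7, in run
  File "fit.py", line 23, in fit
    best=minimize(cost,x0,method='Nelder-Mead',options=dict(initial_simplex=sx,xatol=1e-5,fatol=1e-6))
    res = _minimize_neldermead(fun, x0, args, callback, bounds=bounds,
                               **options)
    fxcc = func(xcc)
    fx = function(np.copy(x), *(wrapper_args + args))
  File "fit.py", line 20, in cost
    m=hullmask(n,q,size,0,box);t+=1-(m&M).sum()/((m|M).sum())
  File "fit.py", line 11, in hullmask
    pts.append(proj(n,[x+c*a-s*b,y+s*a+c*b,z*size[2]+zb]))
               ~~~~^^^^^^^^^^^^^^^^^^^^^^^^^^^^^^^^^^^^^^
  File "h.py", line 18, in proj
    c=calibration(n);E=np.array(c['extrinsics']);q=E[:3,:3]@np.array(p)+E[:3,3];return np.array([c['fx']*q[0]/q[2]+c['cx'],c['fy']*q[1]/q[2]+c['cy']])
ValueError: time passes only in moves, steps and waits
```

```bash
sed -i 's/^from scipy.spatial/import functools\ncalibration=functools.lru_cache(None)(calibration)\nfrom scipy.spatial/' h.py
cat > runfit.py <<'E'
from fit import *
t=cv2.imread('pics/t0.png');s=cv2.imread('pics/s0.png')
def run(name,bt,bs,f,size,x0,post,zb=0):
    import fit as F
    mt,ms=post(mask(t,bt,f)),post(mask(s,bs,f))
    ot,os_=('top',bt,mt),('scene',bs,ms)
    def cost(p,o):
        tt=0
        for n,box,M in o:
            m=hullmask(n,p,size,zb,box);tt+=1-(m&M).sum()/((m|M).sum())
        return tt
    sx=np.array([[0,0,0],[.02,0,0],[0,.02,0],[0,0,.2]])+np.array(x0)
    for lab,o in(('both',[ot,os_]),('top',[ot]),('scene',[os_])):
        b=minimize(cost,x0,args=(o,),method='Nelder-Mead',options=dict(initial_simplex=sx,xatol=1e-5,fatol=1e-6))
        print(name,lab,b.x.round(4),round(b.fun,4))
        if lab=='both': xb=b.x
    for n,b,m in(ot,os_):
        h=hullmask(n,xb,size,zb,b);im=t if n=='top' else s
        u=cv2.resize(im[b[1]:b[1]+b[3],b[0]:b[0]+b[2]],None,fx=S,fy=S,interpolation=cv2.INTER_CUBIC)
        for mm,c in((m,(0,0,255)),(h,(0,255,0))):
            cs,_=cv2.findContours(mm,cv2.RETR_EXTERNAL,cv2.CHAIN_APPROX_NONE);cv2.drawContours(u,cs,-1,c,1)
        cv2.imwrite(f'pics/fit_{name}_{n}.png',u)
# top face only
run('platetop',(222,135,115,70),(205,155,120,75),lambda H,u:((H[...,1]<50)&(H[...,2]>165)),(.15,.36,0.0001),[.51,-.11,-.12],hull,.03)
run('rack',(172,150,50,40),(165,203,55,50),lambda H,u:((H[...,1]>125)),(.064,.12,.044),[.53,.23,.15],lambda m:hull(cv2.morphologyEx(m,cv2.MORPH_OPEN,np.ones((13,13)))))
for n in('platetop','rack'):
    a=cv2.imread(f'pics/fit_{n}_top.png');b=cv2.imread(f'pics/fit_{n}_scene.png')
    w=max(a.shape[1],b.shape[1]);P=lambda q:cv2.copyMakeBorder(q,0,0,0,w-q.shape[1],cv2.BORDER_CONSTANT)
    o=np.vstack([P(a),P(b)]);k=min(1,600/o.shape[0]);cv2.imwrite(f'pics/fit_{n}.png',cv2.resize(o,None,fx=k,fy=k,interpolation=cv2.INTER_AREA))
E
python3 runfit.py
```

```text
platetop both [ 0.6029 -0.1096 -0.1717] 1.2161
platetop top [ 0.6036 -0.1069 -0.1699] 0.4676
platetop scene [ 0.6166 -0.2732  0.6037] 0.5446
rack both [0.5296 0.2314 0.2062] 0.2506
rack top [0.5282 0.2312 0.2011] 0.0555
rack scene [0.533  0.2308 0.1643] 0.1863
```

```bash
sed -i "s/m=(lab==1+np.argmax(st\[1:,4\])).astype(np.uint8)/m=(np.isin(lab,1+np.flatnonzero(st[1:,4]>0.25*st[1:,4].max()))).astype(np.uint8)/" fit.py; python3 runfit.py
```

```text
platetop both [ 0.5222 -0.0931 -0.1731] 0.0873
platetop top [ 0.5199 -0.0941 -0.1665] 0.0339
platetop scene [ 0.5228 -0.0919 -0.1777] 0.0517
rack both [0.5296 0.2314 0.2062] 0.2506
rack top [0.5282 0.2312 0.2011] 0.0555
rack scene [0.533  0.2308 0.1643] 0.1863
```

```bash
sleep 0
```

```text
(no output)
```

View pics/fit_platetop.png

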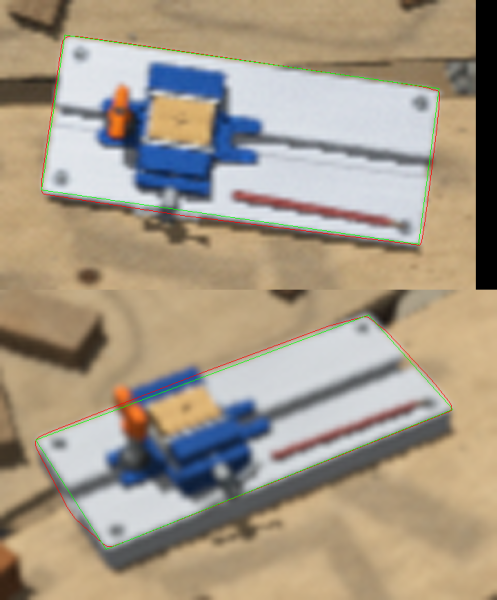

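View pics/fit_rack.png

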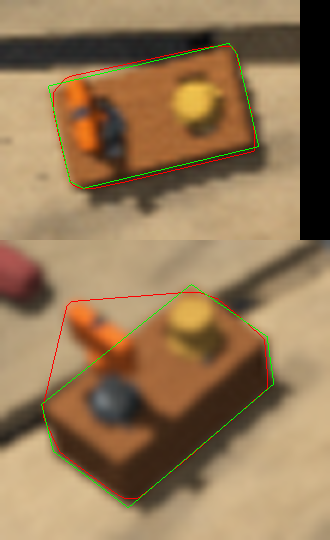

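```bash
python3 - <<'E'
s=open('runfit.py').read().split('# top face')[0]
s+='''
nor=lambda H,u:((H[...,1]>125)&~((u[...,2]>150)&(u[...,0]<60)&(H[...,0]<13)))
dil=lambda m:cv2.morphologyEx(m,cv2.MORPH_OPEN,np.ones((13,13)))
run('rack',(172,150,50,40),(165,203,55,50),nor,(.064,.12,.044),[.53,.23,.15],lambda m:hull(dil(m)))
org=lambda H,u:((u[...,2]>140)&(H[...,1]>180)&(H[...,0]<14)&(u[...,1]<u[...,2]*0.62))
run('blade',(178,155,22,30),(172,210,22,22),org,(.048,.012,.028),[.515,.255,.15],hull,.089)
run('fixed',(240,145,20,30),(225,170,25,25),org,(.048,.012,.028),[.53,-.0,-.15],hull,.086)
'''
open('rf2.py','w').write(s)
E
python3 rf2.py
python3 - <<'E'
import cv2,numpy as np
o=[]
for n in('rack','blade','fixed'):
  for c in('top','scene'):
    a=cv2.imread(f'pics/fit_{n}_{c}.png');k=250/max(a.shape[:2]);a=cv2.resize(a,None,fx=k,fy=k);o.append(cv2.copyMakeBorder(a,0,250-a.shape[0],0,250-a.shape[1],cv2.BORDER_CONSTANT))
cv2.imwrite('pics/f2.png',np.vstack([np.hstack(o[:3]),np.hstack(o[3:])]))
E
```

```text
rack both [0.5283 0.2297 0.2268] 0.1798
rack top [0.528  0.2307 0.2349] 0.1169
rack scene [0.5296 0.2296 0.2151] 0.0519
blade both [0.5182 0.2641 0.0901] 0.7892
blade top [0.5187 0.2646 0.0835] 0.2021
blade scene [0.5241 0.2608 0.0049] 0.5512
fixed both [ 0.539   0.0214 -0.1563] 0.8516
fixed top [ 0.5364  0.0215 -0.2169] 0.3448
fixed scene [ 0.5471  0.0181 -0.3887] 0.4439
```

View pics/f2.png

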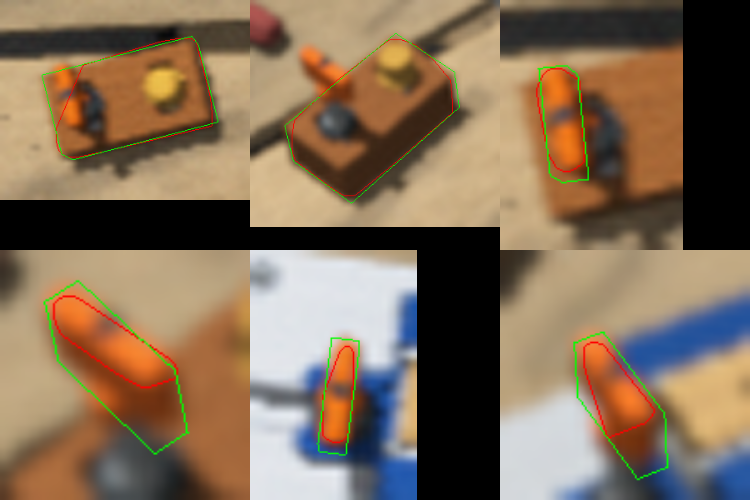

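```bash
python3 - <<'E'
s=open('rf2.py').read()
s=s[:s.index('nor=')]+'''
org=lambda H,u:((H[...,1]>190)&(H[...,0]<13)&(u[...,2]>90))
run('blade',(178,155,22,30),(172,210,22,22),org,(.048,.012,.028),[.52,.26,.18],hull,.089)
run('fixed',(240,145,20,30),(225,170,25,25),org,(.048,.012,.028),[.54,.02,-.17],hull,.086)
b=s
'''
open('rf3.py','w').write(s)
E
python3 rf3.py
python3 - <<'E'
import cv2,numpy as np
o=[]
for n in('blade','fixed'):
  for c in('top','scene'):
    a=cv2.imread(f'pics/fit_{n}_{c}.png');k=350/max(a.shape[:2]);a=cv2.resize(a,None,fx=k,fy=k);o.append(cv2.copyMakeBorder(a,0,350-a.shape[0],0,350-a.shape[1],cv2.BORDER_CONSTANT))
cv2.imwrite('pics/f3.png',cv2.resize(np.vstack([np.hstack(o[:2]),np.hstack(o[2:])]),(600,600)))
from h import *
t=cv2.imread('pics/t0.png');s=cv2.imread('pics/s0.png')
th=-.171;R=lambda a,b:np.array([.521+np.cos(th)*a-np.sin(th)*b,-.093+np.sin(th)*a+np.cos(th)*b])
fx=R(0,0)
print('plate-frame y of slot_free/notch (model):')
for n in [(.4988,-.1791),(.5052,-.0762)]:
    d=np.array(n)-[.521,-.093];print(np.cos(th)*d[0]+np.sin(th)*d[1],-np.sin(th)*d[0]+np.cos(th)*d[1])
for p,c in(([282.9,178.9],'scene'),([303.7,174.4],'top'),([263.7,186.8],'scene'),([275.6,171.5],'top')):
    q=atz(c,p,.03);d=q[:2]-[.521,-.093];print(c,q,np.cos(th)*d[0]+np.sin(th)*d[1],-np.sin(th)*d[0]+np.cos(th)*d[1])
E
```

```text
blade both [0.5215 0.2619 0.0256] 0.6391
blade top [0.5192 0.2606 0.0007] 0.2643
blade scene [0.5162 0.2643 0.0508] 0.3073
fixed both [ 0.5438  0.018  -0.3277] 0.8031
fixed top [ 0.5365  0.02   -0.189 ] 0.3654
fixed scene [ 0.5435  0.0191 -0.3765] 0.364
plate-frame y of slot_free/notch (model):
-0.007224763232222318 -0.08862196565320772
-0.0184283783149007 0.01386632152673875
scene [ 0.51108035 -0.17970432  0.03      ] 0.004979319264669576 -0.08712775267040944
top [ 0.49465601 -0.18628422  0.03      ] -0.010085792284494303 -0.09640657895668507
scene [ 0.52401101 -0.0934841   0.03      ] 0.003049477383214392 3.533780922542769e-05
top [ 0.50937353 -0.0764081   0.03      ] -0.0142803033925393 0.014371461492828247
```

View pics/f3.png

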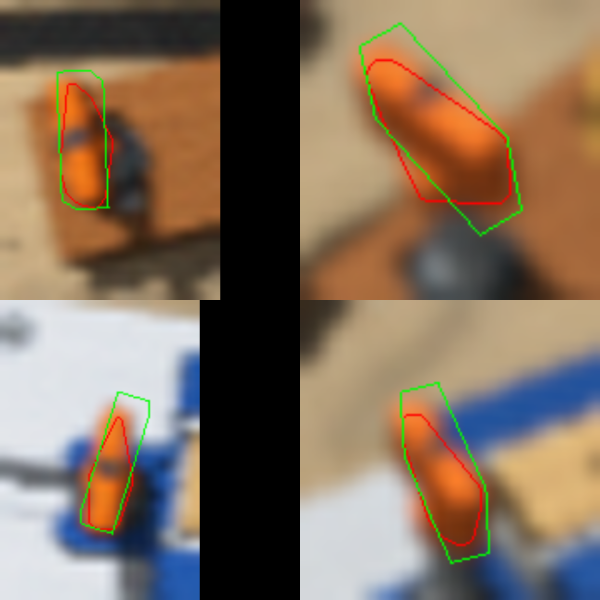

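```bash
cat >> h.py <<'E'
def plan(p,yaw,n,show=True):
    s=get_state();q=np.array(s['eef_pos']);rpy=s['ee_rot'];y0=rpy[2]
    dy=yaw-y0; p=np.array(p)
    if n is None:return
    for k in range(n):
        yk=y0+dy*k/n; d=(p-q)/n; c,s_=np.cos(yk),np.sin(yk)
        v=np.array([d[0]*c+d[1]*s_,d[0]*s_-d[1]*c,-d[2]])*1e3
        print([[float(x) for x in v.round(1)],[0,0,round(-dy/n,3)]])
def plate(a,b,P=(.521,-.093,-.171)):
    th=P[2];return np.array([P[0]+np.cos(th)*a-np.sin(th)*b,P[1]+np.sin(th)*a+np.cos(th)*b])
def toplate(q,P=(.521,-.093,-.171)):
    th=P[2];d=np.array(q[:2])-P[:2];return np.array([np.cos(th)*d[0]+np.sin(th)*d[1],-np.sin(th)*d[0]+np.cos(th)*d[1]])
E
python3 - <<'E'
from h import *
print(get_state()['time'])
for c in('top','scene'):
    for b in(-.1,0.):print(c,proj(c,[*plate(0,b),.03]))
print(toplate(atz('top',[285.2,168.7],.039)))
print(toplate([.537,.020]))
plan([.521,.262,.22],3.35,25)
E
```

```text
0.8
top [304.94383791 171.99998727]
top [279.72112741 168.4359413 ]
scene [286.36904553 178.57987341]
scene [264.0914709  187.29345584]
[ 0.00073543 -0.02094728]
[-0.00346233  0.11407459]
[[23.3, -25.4, -0.6], [0, 0, np.float64(-0.116)]]
[[26.1, -22.5, -0.6], [0, 0, np.float64(-0.116)]]
[[28.5, -19.3, -0.6], [0, 0, np.float64(-0.116)]]
[[30.6, -15.9, -0.6], [0, 0, np.float64(-0.116)]]
[[32.2, -12.3, -0.6], [0, 0, np.float64(-0.116)]]
[[33.4, -8.4, -0.6], [0, 0, np.float64(-0.116)]]
[[34.2, -4.5, -0.6], [0, 0, np.float64(-0.116)]]
[[34.5, -0.5, -0.6], [0, 0, np.float64(-0.116)]]
[[34.3, 3.5, -0.6], [0, 0, np.float64(-0.116)]]
[[33.7, 7.4, -0.6], [0, 0, np.float64(-0.116)]]
[[32.6, 11.3, -0.6], [0, 0, np.float64(-0.116)]]
[[31.1, 14.9, -0.6], [0, 0, np.float64(-0.116)]]
[[29.1, 18.4, -0.6], [0, 0, np.float64(-0.116)]]
[[26.8, 21.7, -0.6], [0, 0, np.float64(-0.116)]]
[[24.1, 24.6, -0.6], [0, 0, np.float64(-0.116)]]
[[21.1, 27.3, -0.6], [0, 0, np.float64(-0.116)]]
[[17.8, 29.5, -0.6], [0, 0, np.float64(-0.116)]]
[[14.2, 31.4, -0.6], [0, 0, np.float64(-0.116)]]
[[10.5, 32.8, -0.6], [0, 0, np.float64(-0.116)]]
[[6.7, 33.8, -0.6], [0, 0, np.float64(-0.116)]]
[[2.7, 34.4, -0.6], [0, 0, np.float64(-0.116)]]
[[-1.3, 34.4, -0.6], [0, 0, np.float64(-0.116)]]
[[-5.3, 34.1, -0.6], [0, 0, np.float64(-0.116)]]
[[-9.2, 33.2, -0.6], [0, 0, np.float64(-0.116)]]
[[-13.0, 31.9, -0.6], [0, 0, np.float64(-0.116)]]
```

Request:
apply_moves:
  motion:
    - [[23,-25,-2],[0,0,-0.116],1]
    - [[26,-22,-2],[0,0,-0.116],1]
    - [[28,-19,-2],[0,0,-0.116],1]
    - [[31,-16,-2],[0,0,-0.116],1]
    - [[32,-12,-2],[0,0,-0.116],1]

```text
time: 1.3
eef_pos: [0.322, -0.398, 0.2156]
ee_rot: [3.141, 0.0, 1.035]
contact_force: [0.5, -0.4, 1.1]
opening: 0.0936
```

Request:
apply_moves:
  motion:
    - [[33,-8,-1],[0,0,-0.116],1]
    - [[34,-4,-1],[0,0,-0.116],1]
    - [[34,0,-1],[0,0,-0.116],1]
    - [[34,3,-1],[0,0,-0.116],1]
    - [[34,7,-1],[0,0,-0.116],1]

```text
time: 1.8
eef_pos: [0.3719, -0.2345, 0.2207]
ee_rot: [3.141, 0.0, 1.614]
contact_force: [0.6, 0.2, 0.1]
opening: 0.0937
```

Request:
apply_moves:
  motion:
    - [[33,11,0],[0,0,-0.116],1]
    - [[31,15,0],[0,0,-0.116],1]
    - [[29,18,0],[0,0,-0.116],1]
    - [[27,22,0],[0,0,-0.116],1]
    - [[24,25,0],[0,0,-0.116],1]

```text
time: 2.3
eef_pos: [0.4217, -0.0689, 0.2207]
ee_rot: [3.141, 0.001, 2.195]
contact_force: [0.6, -1.0, 0.9]
opening: 0.0939
```

Request:
apply_moves:
  motion:
    - [[21,27,0],[0,0,-0.116],1]
    - [[18,29,0],[0,0,-0.116],1]
    - [[14,31,0],[0,0,-0.116],1]
    - [[10,33,0],[0,0,-0.116],1]
    - [[7,34,0],[0,0,-0.116],1]

```text
time: 2.8
eef_pos: [0.4712, 0.0953, 0.2207]
ee_rot: [3.141, 0.001, 2.774]
contact_force: [0.1, -0.2, -0.4]
opening: 0.0936
```

Request:
apply_moves:
  motion:
    - [[3,34,0],[0,0,-0.116],1]
    - [[-1,34,0],[0,0,-0.116],1]
    - [[-5,34,0],[0,0,-0.116],1]
    - [[-9,33,0],[0,0,-0.116],1]
    - [[-13,32,0],[0,0,-0.116],1]

```text
time: 3.3
eef_pos: [0.5199, 0.2593, 0.2205]
ee_rot: [-3.141, 0.0, -2.929]
contact_force: [0.4, -1.5, 1.5]
opening: 0.0941
```

Run:
```python
from h import *
s=get_state();print(s)
t=snap('top','t1.png');sc=snap('scene','s1.png')
a=models.spot_point('stud_handle','top');b=models.spot_point('stud_handle','scene');print(a,b)
o=np.hstack([cv2.resize(t[140:220,150:250],None,fx=4,fy=4,interpolation=2),cv2.resize(sc[170:250,140:240],None,fx=4,fy=4,interpolation=2)])
cv2.imwrite('pics/c1.png',o)
plan([.520,.262,.12],3.35,10)
```

```text
{'time': 3.3, 'joint_pos': array([ 0.14428257,  0.45192894, -0.86926695,  1.68836415,  0.37008652,
        1.17505634,  0.96220891]), 'joint_vel': array([-0.57167599,  0.54407192, -0.14572537, -0.57526916,  0.43687072,
        0.27413523,  0.45646446]), 'tau': array([  5.95155314, -79.59920883, -15.05232453, -35.78388333,
        -1.55558266,  -0.89654909,  -1.70448661]), 'eef_pos': array([0.5199241 , 0.25932846, 0.22046332]), 'ee_rot': array([-3.14148434e+00,  1.73188470e-04, -2.92930118e+00]), 'contact_force': array([ 0.35106532, -1.47293513,  1.53205879]), 'ft_torque': array([ 0.09275164, -0.14803167,  0.04594539]), 'opening': 0.09408186254206666}
[] [{'xy': [157.3, 305.1], 'conf': 0.75}, {'xy': [179.6, 217.7], 'conf': 0.46}]
[[-0.1, 0.3, 10.0], [0, 0, np.float64(-0.628)]]
[[-0.3, 0.2, 10.0], [0, 0, np.float64(-0.628)]]
[[-0.3, -0.0, 10.0], [0, 0, np.float64(-0.628)]]
[[-0.3, -0.2, 10.0], [0, 0, np.float64(-0.628)]]
[[-0.1, -0.3, 10.0], [0, 0, np.float64(-0.628)]]
[[0.1, -0.3, 10.0], [0, 0, np.float64(-0.628)]]
[[0.3, -0.2, 10.0], [0, 0, np.float64(-0.628)]]
[[0.3, 0.0, 10.0], [0, 0, np.float64(-0.628)]]
[[0.3, 0.2, 10.0], [0, 0, np.float64(-0.628)]]
[[0.1, 0.3, 10.0], [0, 0, np.float64(-0.628)]]
```

View pics/c1.png

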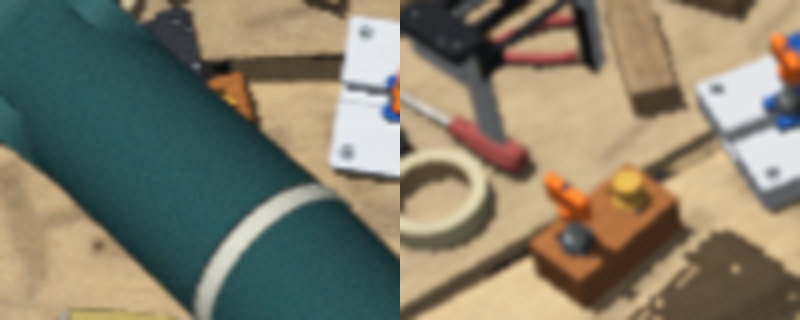

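Request:
apply_moves:
  motion:
    - [[0,0,20],[0,0,0],1]
    - [[0,0,20],[0,0,0],1]
    - [[0,0,20],[0,0,0],1]
    - [[0,0,20],[0,0,0],1]
    - [[0,0,20],[0,0,0],1]

```text
time: 4.0
eef_pos: [0.5197, 0.2566, 0.1199]
ee_rot: [-3.141, 0.0, -2.936]
contact_force: [0.6, -0.4, -0.2]
opening: 0.0937
```

```bash
sed -i 's/dy=yaw-y0;/dy=(yaw-y0+np.pi)%(2*np.pi)-np.pi;/' h.py
python3 - <<'E'
from h import *
s=get_state();print(s['eef_pos'],s['ee_rot'])
sc=snap('scene','s2.png');t=snap('top','t2.png')
o=np.hstack([cv2.resize(sc[170:260,150:240],None,fx=6,fy=6,interpolation=2)])
cv2.imwrite('pics/c2.png',o)
plan([.520,.262,.088],3.35,5)
E
```

```text
[0.51971499 0.25659296 0.11988603] [-3.14071627e+00  3.03860313e-04 -2.93630307e+00]
[[-0.5, 1.1, 6.1], [0, 0, np.float64(-0.001)]]
[[-0.5, 1.1, 6.1], [0, 0, np.float64(-0.001)]]
[[-0.5, 1.1, 6.1], [0, 0, np.float64(-0.001)]]
[[-0.5, 1.1, 6.1], [0, 0, np.float64(-0.001)]]
[[-0.5, 1.1, 6.1], [0, 0, np.float64(-0.001)]]
```

View pics/c2.png

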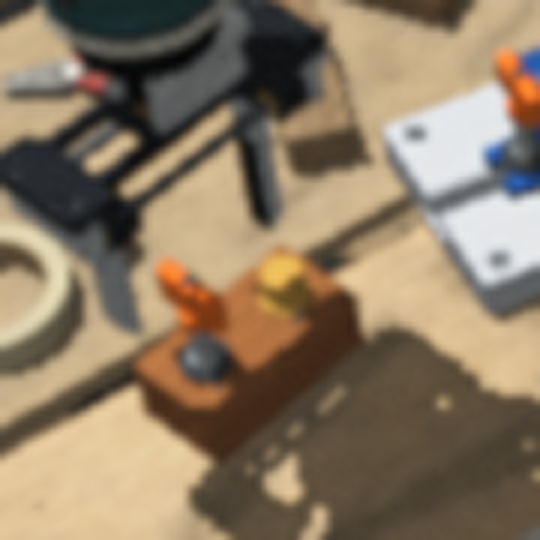

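Run:
```python
from h import *
print(proj('scene',[.5197,.2566,.12]),proj('scene',[.520,.262,.103]),proj('scene',[.520,.262,.117]))
for z in(.103,.117):print(atz('scene',[181.7,219.5],z))
for dy in(-.05,.05):
  y=-2.936;p=np.array([.5197,.2566,.12])+dy*np.array([np.sin(y),-np.cos(y),0]);print(proj('scene',p))
for k in(-1,1):
  p=np.array([.520,.262,.117])+k*.024*np.array([np.cos(.2),np.sin(.2),0]);print('blade end',(proj('scene',p)-[150,170])*6)
```

```text
[182.75059216 215.19244971] [182.00987161 219.19064558] [181.42983156 216.48925859]
[0.51947756 0.26351867 0.103     ]
[0.50814756 0.26807062 0.117     ]
[193.61794094 206.59039607]
[171.46340129 224.1268295 ]
blade end [218.14993499 300.38054864]
blade end [159.46654358 257.82306085]
```

Request:
apply_moves:
  motion:
    - [[-1,1,7],[0,0,0],1]
    - [[0,1,7],[0,0,0],1]
    - [[-1,1,6],[0,0,0],1]
    - [[0,2,6],[0,0,0],1]
    - [[0,1,6],[0,0,0],1]

```text
time: 4.6
eef_pos: [0.5202, 0.2648, 0.0881]
ee_rot: [3.141, 0.0, -2.933]
contact_force: [-0.2, 1.2, -0.5]
opening: 0.094
```

Request:
apply_moves:
  motion:
    - [[0,0,0],[0,0,0],0]
    - [[0,0,0],[0,0,0],-0.5]
    - [[0,0,0],[0,0,0],-1]
    - [[0,0,0],[0,0,0],-1]
    - [[0,0,0],[0,0,0],-1]
  squeeze: 40

```text
time: 5.1
eef_pos: [0.5203, 0.2645, 0.0886]
ee_rot: [3.141, 0.0, -2.934]
contact_force: [-2.0, 0.2, -0.4]
opening: 0.0579
```

Request:
apply_moves:
  motion:
    - [[0,0,0],[0,0,0],-1]
    - [[0,0,0],[0,0,0],-1]
    - [[0,0,0],[0,0,0],-1]
    - [[0,0,0],[0,0,0],-1]
    - [[0,0,0],[0,0,0],-1]
  squeeze: 40

```text
time: 5.6
eef_pos: [0.5202, 0.2645, 0.0884]
ee_rot: [3.142, -0.0, -2.933]
contact_force: [0.2, -0.6, 0.7]
opening: 0.017
```

Run:
```python
from h import *
s=get_state();print(s['time'],s['eef_pos'],s['ee_rot'],s['contact_force'],s['opening'])
sc=snap('scene','s3.png')
cv2.imwrite('pics/c3.png',cv2.resize(sc[180:260,150:240],None,fx=6,fy=6,interpolation=2))
```

```text
5.6 [0.52017605 0.264467   0.0884297 ] [ 3.14152417e+00 -1.38397058e-04 -2.93338132e+00] [ 0.15727165 -0.64704012  0.73534182] 0.016953929827821568
```

View pics/c3.png

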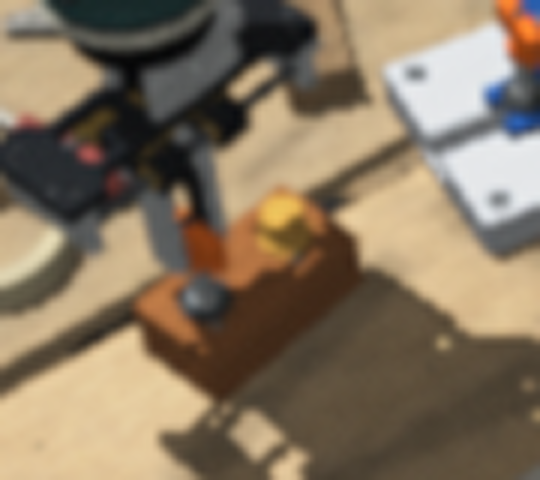

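Request:
apply_moves:
  motion:
    - [[0,0,0],[0,0,0],-1]
    - [[0,0,0],[0,0,0],-1]
    - [[0,0,0],[0,0,0],-1]
    - [[0,0,0],[0,0,0],-1]
    - [[0,0,0],[0,0,0],-1]
  squeeze: 40

```text
time: 6.15
eef_pos: [0.5202, 0.2645, 0.0884]
ee_rot: [3.142, -0.0, -2.933]
contact_force: [0.6, -0.5, -1.0]
opening: 0.0115
```

Request:
apply_moves:
  motion:
    - [[0,0,-10],[0,0,0],-1]
    - [[0,0,-20],[0,0,0],-1]
    - [[0,0,-20],[0,0,0],-1]
    - [[0,0,-20],[0,0,0],-1]
    - [[0,0,-20],[0,0,0],-1]

```text
time: 6.65
eef_pos: [0.5201, 0.2646, 0.18]
ee_rot: [3.141, 0.0, -2.933]
contact_force: [-0.4, 0.1, -1.2]
opening: 0.0118
```

Run:
```python
from h import *
s=get_state();print(s['time'],s['eef_pos'],s['ee_rot'],s['contact_force'],s['opening'])
sc=snap('scene','s4.png');t=snap('top','t4.png')
cv2.imwrite('pics/c4.png',cv2.resize(sc[150:260,150:240],None,fx=5,fy=5,interpolation=2))
for f in(.2,):
  plan([*plate(0,-.085),.195],-.171+np.pi/2,15)
```

```text
6.65 [0.52012416 0.26458523 0.18002518] [ 3.14138171e+00  3.02818702e-04 -2.93314999e+00] [-0.39259578  0.09101029 -1.21439701] 0.011832941650440992
[[7.0, -28.6, -0.9], [0, 0, np.float64(0.13)]]
[[3.3, -29.3, -0.9], [0, 0, np.float64(0.13)]]
[[-0.6, -29.5, -0.9], [0, 0, np.float64(0.13)]]
[[-4.4, -29.2, -0.9], [0, 0, np.float64(0.13)]]
[[-8.1, -28.3, -0.9], [0, 0, np.float64(0.13)]]
[[-11.7, -27.1, -0.9], [0, 0, np.float64(0.13)]]
[[-15.1, -25.3, -0.9], [0, 0, np.float64(0.13)]]
[[-18.3, -23.1, -0.9], [0, 0, np.float64(0.13)]]
[[-21.1, -20.6, -0.9], [0, 0, np.float64(0.13)]]
[[-23.6, -17.7, -0.9], [0, 0, np.float64(0.13)]]
[[-25.7, -14.4, -0.9], [0, 0, np.float64(0.13)]]
[[-27.4, -11.0, -0.9], [0, 0, np.float64(0.13)]]
[[-28.6, -7.4, -0.9], [0, 0, np.float64(0.13)]]
[[-29.3, -3.6, -0.9], [0, 0, np.float64(0.13)]]
[[-29.5, 0.2, -0.9], [0, 0, np.float64(0.13)]]
```

View pics/c4.png

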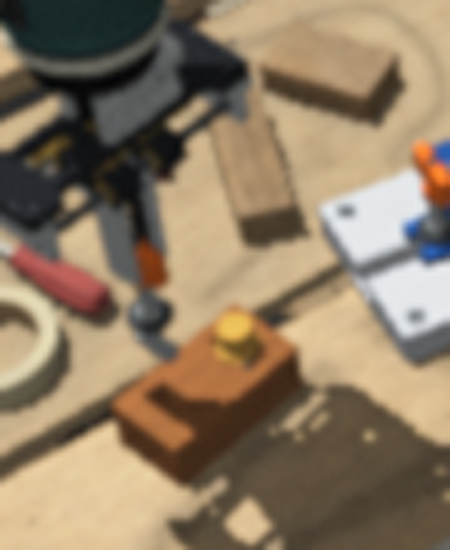

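Request:
apply_moves:
  motion:
    - [[7,-29,-9],[0,0,0.13],-1]
    - [[3,-29,-9],[0,0,0.13],-1]
    - [[-1,-29,-9],[0,0,0.13],-1]
    - [[-4,-29,-9],[0,0,0.13],-1]
    - [[-8,-28,-9],[0,0,0.13],-1]

```text
time: 7.25
eef_pos: [0.5154, 0.1169, 0.2235]
ee_rot: [-3.141, -0.0, 2.694]
contact_force: [-0.4, 0.4, -1.5]
opening: 0.0118
```

Request:
apply_moves:
  motion:
    - [[-12,-27,0],[0,0,0.13],-1]
    - [[-15,-25,0],[0,0,0.13],-1]
    - [[-18,-23,0],[0,0,0.13],-1]
    - [[-21,-21,0],[0,0,0.13],-1]
    - [[-24,-18,0],[0,0,0.13],-1]

```text
time: 7.75
eef_pos: [0.5103, -0.0305, 0.2233]
ee_rot: [-3.141, -0.0, 2.045]
contact_force: [0.8, 0.4, -0.7]
opening: 0.0117
```

Request:
apply_moves:
  motion:
    - [[-26,-14,0],[0,0,0.13],-1]
    - [[-27,-11,0],[0,0,0.13],-1]
    - [[-29,-7,0],[0,0,0.13],-1]
    - [[-29,-4,0],[0,0,0.13],-1]
    - [[-30,0,0],[0,0,0.13],-1]

```text
time: 8.25
eef_pos: [0.5056, -0.1781, 0.2232]
ee_rot: [-3.141, -0.0, 1.395]
contact_force: [-0.8, -0.0, -0.9]
opening: 0.0118
```

Request:
apply_moves:
  motion:
    - [[0,0,15],[0,0,0],-1]
    - [[0,0,15],[0,0,0],-1]
    - [[0,0,15],[0,0,0],-1]
    - [[0,0,0],[0,0,0],-1]
    - [[0,0,0],[0,0,0],-1]

```text
time: 8.75
eef_pos: [0.506, -0.1769, 0.1786]
ee_rot: [-3.141, -0.0, 1.4]
contact_force: [0.4, -1.1, -0.2]
opening: 0.0117
```

Run:
```python
from h import *
s=get_state();print(s['time'],s['eef_pos'],s['ee_rot'],s['contact_force'],s['opening'])
sc=snap('scene','s5.png');t=snap('top','t5.png')
o=[cv2.resize(sc[110:230,200:330],None,fx=4,fy=4,interpolation=2)]
cv2.imwrite('pics/c5.png',o[0]);cv2.imwrite('pics/c5t.png',cv2.resize(t[120:220,220:350],None,fx=4,fy=4,interpolation=2))
p=s['eef_pos'];print('plate',toplate(p))
for dz in(.005,.015,-.044,-.067,-.077):print(dz,(proj('scene',p+[0,0,dz])-[200,110])*4)
y=s['ee_rot'][2]
for k in(-.016,.016):print('head',(proj('scene',p+[k*np.cos(y),k*np.sin(y),-.077])-[200,110])*4)
plan([*plate(0,-.085),.13],-.171+np.pi/2,5)
```

```text
8.75 [ 0.50598784 -0.17692208  0.17860587] [-3.14113396e+00 -2.23828223e-04  1.40003329e+00] [ 0.39974234 -1.09155654 -0.18887917] 0.011749137203816993
plate [-0.00051237 -0.08525267]
0.005 [339.76981729 159.48807691]
0.015 [340.25802856 151.03674346]
-0.044 [337.44461926 199.73914234]
-0.067 [336.39012011 217.99337857]
-0.077 [335.93871742 225.80752574]
head [350.40861336 220.31578965]
head [321.37333935 231.33549999]
[[0.1, 0.0, 9.8], [0, 0, np.float64(0.0)]]
[[0.1, 0.0, 9.8], [0, 0, np.float64(0.0)]]
[[0.1, 0.0, 9.8], [0, 0, np.float64(0.0)]]
[[0.1, 0.0, 9.8], [0, 0, np.float64(0.0)]]
[[0.1, 0.0, 9.8], [0, 0, np.float64(0.0)]]
```

View pics/c5.png

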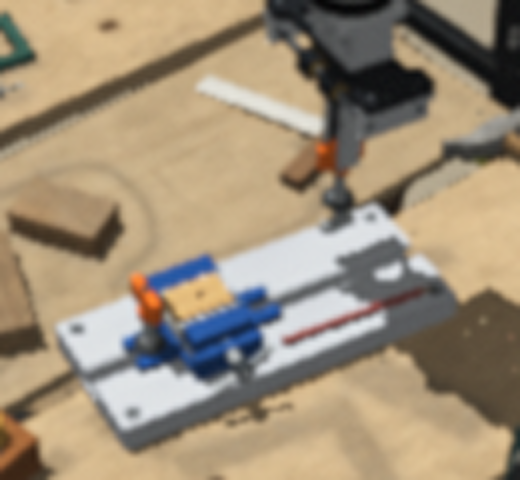

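View pics/c5t.png

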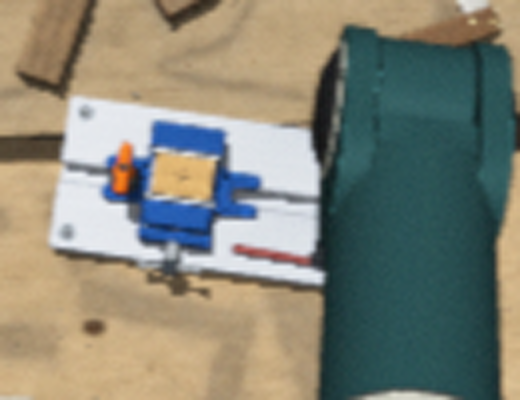

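Request:
apply_moves:
  motion:
    - [[0,0,14],[0,0,0],-1]
    - [[0,0,14],[0,0,0],-1]
    - [[0,0,14],[0,0,0],-1]
    - [[0,0,14],[0,0,0],-1]
    - [[0,0,7],[0,0,0],-1]

```text
time: 9.35
eef_pos: [0.5053, -0.1768, 0.1135]
ee_rot: [-3.14, -0.001, 1.4]
contact_force: [0.1, -0.0, -1.3]
opening: 0.0117
```

Run:
```python
from h import *
s=get_state();print(s['time'],s['eef_pos'],s['ee_rot'],s['contact_force'],s['opening'])
sc=snap('scene','s6.png')
u=cv2.resize(sc[130:230,220:340],None,fx=6,fy=6,interpolation=2)
p=s['eef_pos'];print('plate',toplate(p))
o=np.array([220,130])
D=lambda q,c:cv2.circle(u,tuple(int(v) for v in (proj('scene',q)-o+.5)*6),2,c,-1)
for dz in(.015,-.044,-.077):D(p+[0,0,dz],(0,255,0))
for b in np.arange(-.18,.0,.02):
  for a in(-.008,.008):D([*plate(a,b),.03],(0,0,255))
cv2.imwrite('pics/c6.png',u)
```

```text
9.35 [ 0.50528384 -0.17681655  0.11347177] [-3.13954270e+00 -5.09730972e-04  1.39987946e+00] [ 0.13109564 -0.02364868 -1.34097372] 0.01173545307273519
plate [-0.00122406 -0.08526848]
```

View pics/c6.png

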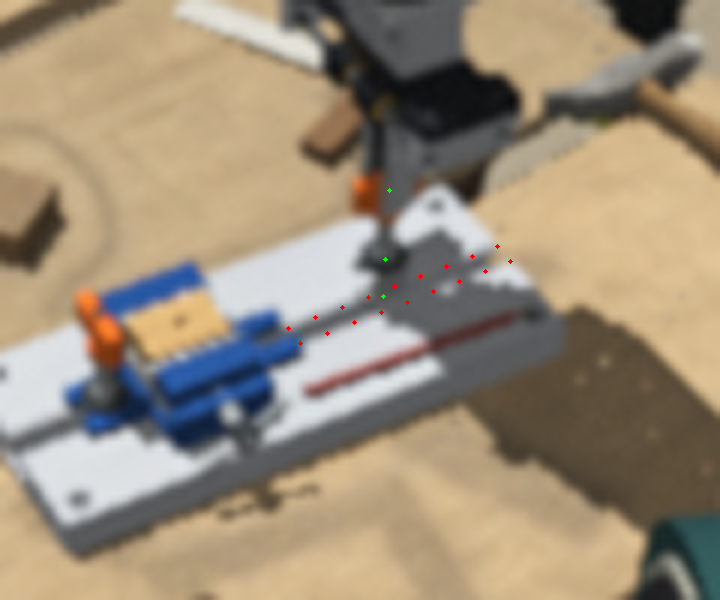

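Request:
apply_moves:
  motion:
    - [[0,1,3],[0,0,0],-1]
    - [[0,0,3],[0,0,0],-1]
    - [[0,0,3],[0,0,0],-1]
    - [[0,0,3],[0,0,0],-1]
    - [[0,0,0],[0,0,0],-1]

```text
time: 9.9
eef_pos: [0.5068, -0.1772, 0.1032]
ee_rot: [-3.141, -0.0, 1.4]
contact_force: [-0.2, 0.6, -0.9]
opening: 0.0118
```

Request:
apply_moves:
  motion:
    - [[0,0,3],[0,0,0],-1]
    - [[0,0,3],[0,0,0],-1]
    - [[0,0,3],[0,0,0],-1]
    - [[0,0,0],[0,0,0],-1]
    - [[0,0,0],[0,0,0],-1]

```text
time: 10.4
eef_pos: [0.507, -0.1772, 0.0944]
ee_rot: [-3.141, -0.0, 1.4]
contact_force: [-0.6, -0.1, -1.2]
opening: 0.0116
```

Run:
```python
from h import *
s=get_state();print(s['time'],s['eef_pos'],s['ee_rot'],s['contact_force'],s['ft_torque'],s['opening'],toplate(s['eef_pos']))
sc=snap('scene','s7.png')
u=cv2.resize(sc[130:230,220:340],None,fx=6,fy=6,interpolation=2)
cv2.imwrite('pics/c7.png',u)
```

```text
10.4 [ 0.50696697 -0.17720487  0.09437915] [-3.14136985e+00 -1.10034271e-04  1.39979639e+00] [-0.6458168  -0.12160391 -1.19731025] [-0.00425028 -0.07912583 -0.01096748] 0.011550033221588976 [ 0.0005006  -0.08536472]
```

View pics/c7.png

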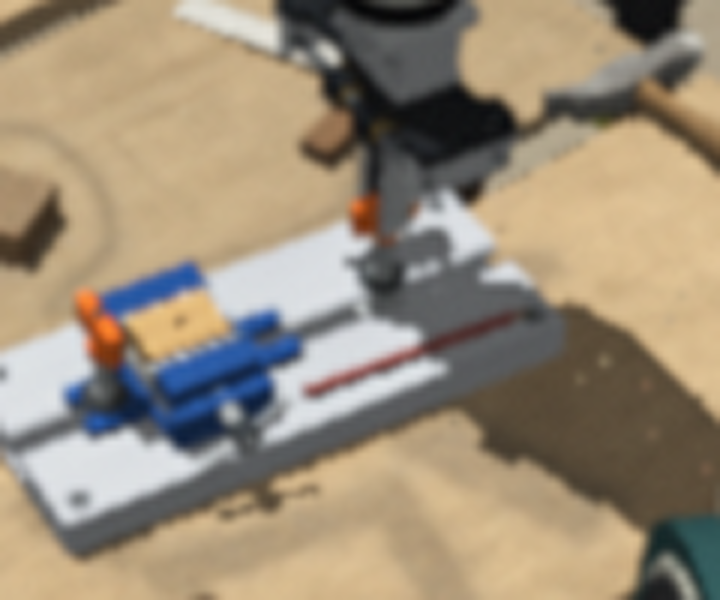

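Request:
apply_moves:
  motion:
    - [[0,0,3],[0,0,0],-1]
    - [[0,0,3],[0,0,0],-1]
    - [[0,0,2],[0,0,0],-1]
    - [[0,0,0],[0,0,0],-1]
    - [[0,0,0],[0,0,0],-1]

```text
time: 10.95
eef_pos: [0.507, -0.1772, 0.0864]
ee_rot: [-3.141, -0.0, 1.4]
contact_force: [-0.2, 0.4, -1.9]
opening: 0.0118
```

Request:
apply_moves:
  motion:
    - [[0,0,1],[0,0,0],-1]
    - [[0,0,1],[0,0,0],-1]
    - [[0,0,0],[0,0,0],-1]
    - [[0,0,0],[0,0,0],-1]
    - [[0,0,0],[0,0,0],-1]

```text
time: 11.45
eef_pos: [0.5072, -0.1773, 0.0849]
ee_rot: [3.141, 0.0, 1.4]
contact_force: [-1.9, 1.2, 7.2]
opening: 0.0115
```

Request:
apply_moves:
  motion:
    - [[0,0,-0.8],[0,0,0],-1]
    - [[15,0,0],[0,0,0],-1]
    - [[15,0,0],[0,0,0],-1]
    - [[15,0,0],[0,0,0],-1]
    - [[8,0,0],[0,0,0],-1]

```text
time: 11.95
eef_pos: [0.5164, -0.1225, 0.0852]
ee_rot: [-3.142, -0.001, 1.402]
contact_force: [-0.1, 0.4, -1.1]
opening: 0.0117
```

Request:
apply_moves:
  motion:
    - [[0,0,0],[0,0,0],-1]
    - [[0,0,0],[0,0,0],-1]
    - [[0,0,0],[0,0,0],-1]
    - [[0,0,0],[0,0,0],-1]
    - [[0,0,0],[0,0,0],-1]

```text
time: 12.45
eef_pos: [0.5159, -0.1254, 0.0852]
ee_rot: [-3.141, 0.0, 1.399]
contact_force: [-0.6, -0.2, -1.0]
opening: 0.0116
```

Run:
```python
from h import *
s=get_state();print(s['time'],s['eef_pos'],s['ee_rot'],s['contact_force'],s['ft_torque'],s['opening'],toplate(s['eef_pos']))
sc=snap('scene','s8.png');t=snap('top','t8.png')
cv2.imwrite('pics/c8.png',cv2.resize(sc[150:220,220:320],None,fx=8,fy=8,interpolation=2))
cv2.imwrite('pics/c8t.png',cv2.resize(t[135:210,230:340],None,fx=7,fy=7,interpolation=2))
```

```text
12.45 [ 0.51591041 -0.1254305   0.08519452] [-3.14147358e+00  2.34861912e-05  1.39912240e+00] [-0.63105711 -0.17305028 -0.9869224 ] [-0.09140555 -0.07155512 -0.00492234] 0.01162538200591633 [ 0.00050327 -0.03282359]
```

View pics/c8.png

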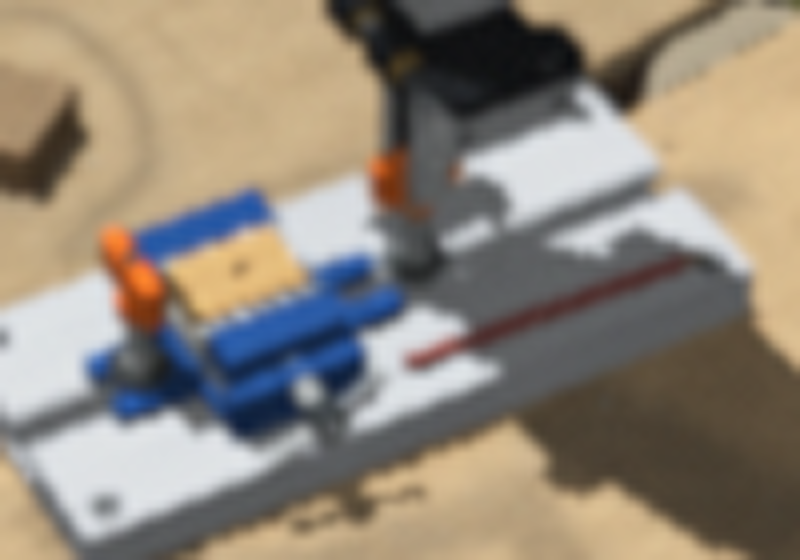

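View pics/c8t.png

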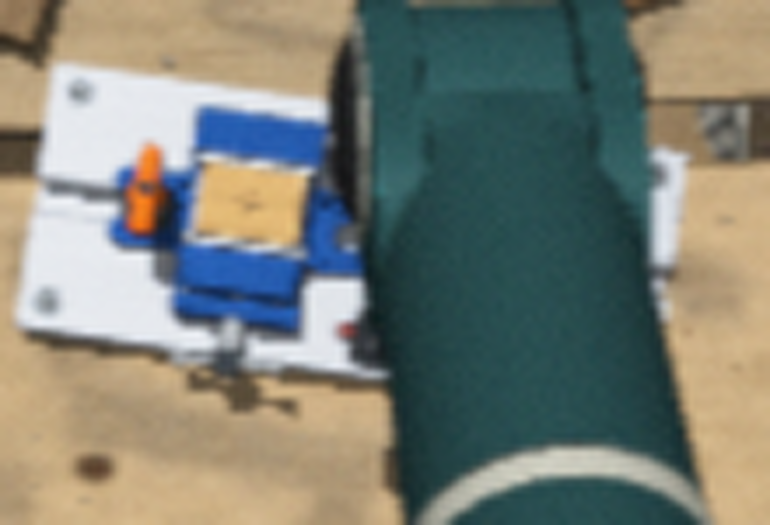

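Request:
apply_moves:
  motion:
    - [[4,0,0],[0,0,0],-1]
    - [[4,0,0],[0,0,0],-1]
    - [[4,0,0],[0,0,0],-1]
    - [[4,0,0],[0,0,0],-1]
    - [[0,0,0],[0,0,0],-1]

```text
time: 13.05
eef_pos: [0.5189, -0.1084, 0.0853]
ee_rot: [-3.142, -0.0, 1.401]
contact_force: [0.4, 0.1, -2.5]
opening: 0.0117
```

Request:
apply_moves:
  motion:
    - [[3,0,0],[0,0,0],-1]
    - [[3,0,0],[0,0,0],-1]
    - [[3,0,0],[0,0,0],-1]
    - [[0,0,0],[0,0,0],-1]
    - [[0,0,0],[0,0,0],-1]

```text
time: 13.55
eef_pos: [0.5203, -0.1003, 0.0852]
ee_rot: [-3.142, -0.0, 1.4]
contact_force: [0.0, 0.1, -1.1]
opening: 0.0119
```

Request:
apply_moves:
  motion:
    - [[2,0,0],[0,0,0],-1]
    - [[2,0,0],[0,0,0],-1]
    - [[1,0,0],[0,0,0],-1]
    - [[1,0,0],[0,0,0],-1]
    - [[0,0,0],[0,0,0],-1]

```text
time: 14.05
eef_pos: [0.5213, -0.0943, 0.0852]
ee_rot: [-3.141, -0.0, 1.4]
contact_force: [-0.6, -0.6, -0.8]
opening: 0.0117
```

Request:
apply_moves:
  motion:
    - [[1,0,0],[0,0,0],-1]
    - [[1,0,0],[0,0,0],-1]
    - [[1,0,0],[0,0,0],-1]
    - [[0,0,0],[0,0,0],-1]
    - [[0,0,0],[0,0,0],-1]

```text
time: 14.55
eef_pos: [0.5218, -0.0915, 0.0852]
ee_rot: [-3.142, -0.0, 1.4]
contact_force: [0.5, -0.6, -0.5]
opening: 0.0118
```

Request:
apply_moves:
  motion:
    - [[1,0,0],[0,0,0],-1]
    - [[1,0,0],[0,0,0],-1]
    - [[0,0,0],[0,0,0],-1]
    - [[0,0,0],[0,0,0],-1]
    - [[0,0,0],[0,0,0],-1]

```text
time: 15.05
eef_pos: [0.5221, -0.0896, 0.0852]
ee_rot: [-3.142, -0.0, 1.4]
contact_force: [-0.4, -0.3, -0.7]
opening: 0.012
```

Request:
apply_moves:
  motion:
    - [[1,0,0],[0,0,0],-1]
    - [[1,0,0],[0,0,0],-1]
    - [[0,0,0],[0,0,0],-1]
    - [[0,0,0],[0,0,0],-1]
    - [[0,0,0],[0,0,0],-1]

```text
time: 15.55
eef_pos: [0.5223, -0.0883, 0.0852]
ee_rot: [-3.141, 0.001, 1.399]
contact_force: [-1.2, -5.1, -0.8]
opening: 0.0118
```

Run:
```python
from h import *
s=get_state();print(s['time'],s['eef_pos'],s['ee_rot'],s['contact_force'],s['ft_torque'],s['opening'],toplate(s['eef_pos']))
sc=snap('scene','s9.png');t=snap('top','t9.png')
for n in('stud_collar','stud_handle','notch_home'):
  for c in('scene','top'):print(n,c,models.spot_point(n,c))
cv2.imwrite('pics/c9.png',cv2.resize(sc[150:220,220:320],None,fx=8,fy=8,interpolation=2))
```

```text
15.55 [ 0.52232255 -0.08825504  0.08522249] [-3.14142612e+00  7.67980762e-04  1.39929631e+00] [-1.2271995  -5.10958938 -0.75758359] [-1.66526093  0.23131752 -0.0402724 ] 0.011798558099556175 [0.00049582 0.00490081]
stud_collar scene [{'xy': [266.2, 183.8], 'conf': 0.5}, {'xy': [262.8, 191.6], 'conf': 0.18}]
stud_collar top [{'xy': [141.3, 218.7], 'conf': 0.62}]
stud_handle scene [{'xy': [265.9, 171.0], 'conf': 0.46}]
stud_handle top []
notch_home scene [{'xy': [263.6, 185.6], 'conf': 0.82}]
notch_home top [{'xy': [279.6, 169.4], 'conf': 0.62}]
```

View pics/c9.png

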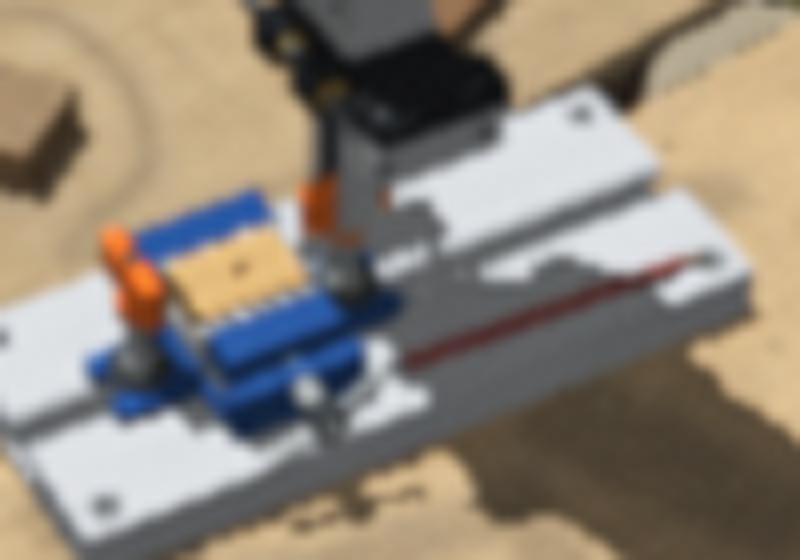

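Run:
```python
from h import *
s=get_state();p=s['eef_pos']
sc=cv2.imread('pics/s9.png')
u=cv2.resize(sc[150:210,235:295],None,fx=10,fy=10,interpolation=2);o=np.array([235,150])
D=lambda q,c:cv2.circle(u,tuple(int(v) for v in (proj('scene',q)-o+.5)*10),2,c,-1)
ya=np.array([-np.sin(-.171),np.cos(.171),0])
for off,c in((0,(0,255,0)),(-.004,(255,0,255))):
  for z in(.041,.045):
    for a in np.linspace(0,6.28,32):D([p[0]+ya[0]*off+.016*np.cos(a),p[1]+ya[1]*off+.016*np.sin(a),z],c)
cv2.imwrite('pics/c9b.png',u)
# s5 free-hanging crop for offset
sc=cv2.imread('pics/s5.png')
p=np.array([.50599,-.17692,.1786])
u=cv2.resize(sc[140:175,265:305],None,fx=15,fy=15,interpolation=2);o=np.array([265,140])
D=lambda q,c:cv2.circle(u,tuple(int(v) for v in (proj('scene',q)-o+.5)*15),2,c,-1)
for off,c in((0,(0,255,0)),(-.004,(255,0,255))):
  for z in(p[2]-.044,p[2]-.040):
    for a in np.linspace(0,6.28,40):D([p[0]+ya[0]*off+.016*np.cos(a),p[1]+ya[1]*off+.016*np.sin(a),z],c)
cv2.imwrite('pics/c5b.png',u)
```

```text
(no output)
```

View pics/c9b.png

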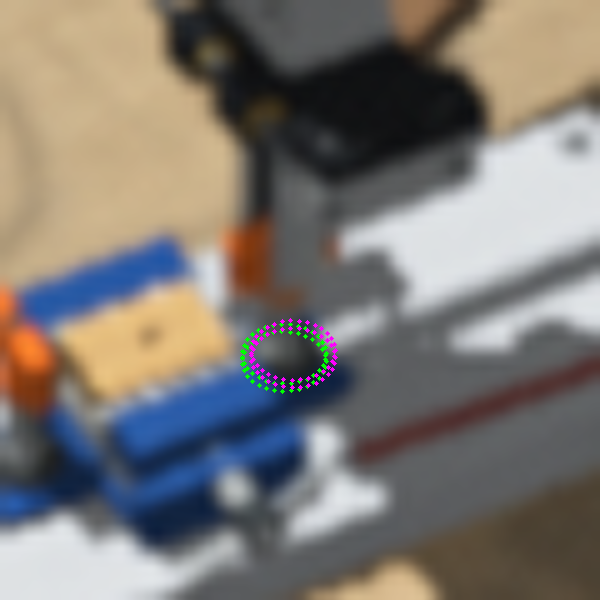

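View pics/c5b.png

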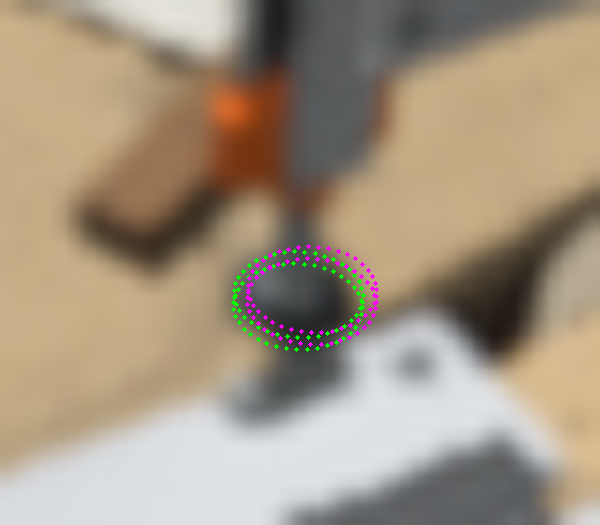

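Run:
```python
from h import *
print(get_state()['joint_pos'].round(3))
```

```text
[ 0.412  0.427 -0.37   1.943  0.21   0.809 -0.245]
```

Request:
apply_moves:
  motion:
    - [[-1.5,0,0],[0,0,0],-1]
    - [[0,0,0],[0,0,0],-1]
    - [[0,0,0],[0,0,0],-1]
    - [[0,0,0],[0,0,0],-1]
    - [[0,0,0],[0,0,0],-1]

```text
time: 16.45
eef_pos: [0.5222, -0.0889, 0.0852]
ee_rot: [-3.142, -0.0, 1.4]
contact_force: [0.7, 0.1, -0.8]
opening: 0.0119
```

Request:
apply_moves:
  motion:
    - [[0,-0.16,0],[0,0,-0.105],-1]
    - [[0,-0.16,0],[0,0,-0.105],-1]
    - [[0,-0.16,0],[0,0,-0.105],-1]
    - [[0,-0.16,0],[0,0,-0.105],-1]
    - [[0,-0.16,0],[0,0,-0.105],-1]

```text
time: 16.95
eef_pos: [0.5214, -0.0889, 0.0853]
ee_rot: [3.142, -0.0, 1.929]
contact_force: [0.4, -0.7, -1.4]
opening: 0.0119
```

Request:
apply_moves:
  motion:
    - [[0,-0.16,0],[0,0,-0.105],-1]
    - [[0,-0.16,0],[0,0,-0.105],-1]
    - [[0,-0.16,0],[0,0,-0.105],-1]
    - [[0,-0.16,0],[0,0,-0.105],-1]
    - [[0,-0.16,0],[0,0,-0.105],-1]

```text
time: 17.45
eef_pos: [0.5208, -0.0894, 0.0853]
ee_rot: [3.141, -0.0, 2.454]
contact_force: [-0.6, -0.4, -1.1]
opening: 0.0115
```

Request:
apply_moves:
  motion:
    - [[0,-0.16,0],[0,0,-0.105],-1]
    - [[0,-0.16,0],[0,0,-0.105],-1]
    - [[0,-0.16,0],[0,0,-0.105],-1]
    - [[0,-0.16,0],[0,0,-0.105],-1]
    - [[0,-0.16,0],[0,0,-0.105],-1]

```text
time: 17.95
eef_pos: [0.5204, -0.0901, 0.0853]
ee_rot: [3.141, 0.0, 2.979]
contact_force: [0.5, -0.3, -1.3]
opening: 0.0118
```

Run:
```python
from h import *
s=get_state();print(s['time'],s['eef_pos'],s['ee_rot'],s['ee_rot'][2]-(np.pi-.171),s['contact_force'],s['ft_torque'],s['opening'],toplate(s['eef_pos']))
sc=snap('scene','s10.png')
cv2.imwrite('pics/c10.png',cv2.resize(sc[150:220,220:320],None,fx=8,fy=8,interpolation=2))
```

```text
17.95 [ 0.5204211  -0.09011494  0.08526985] [3.14145766e+00 3.58728474e-06 2.97914076e+00] 0.008548107144667583 [ 0.49816403 -0.25069375 -1.31620282] [ 0.03835093 -0.14333401  0.05067594] 0.011817865513758666 [-0.0010614   0.00274447]
```

View pics/c10.png

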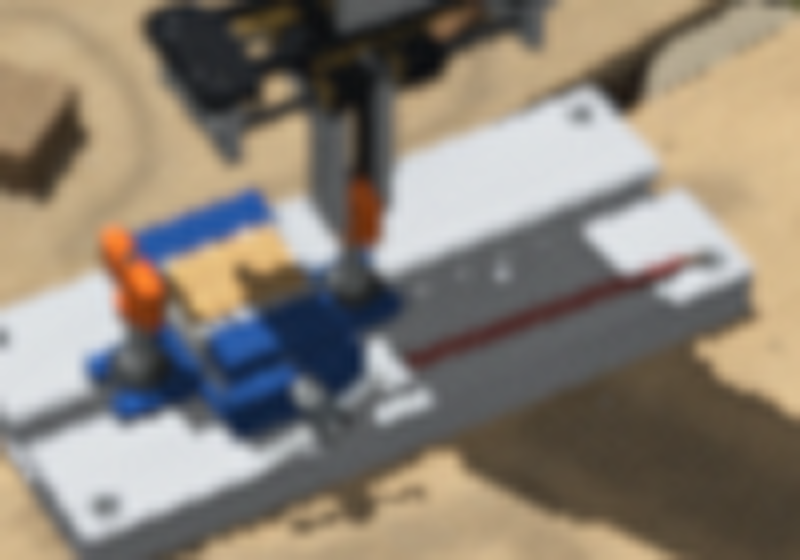

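Request:
apply_moves:
  motion:
    - [[0,0,0.5],[0,0,0],-1]
    - [[0,0,0],[0,0,0],-1]
    - [[0,0,0],[0,0,0],-0.6]
    - [[0,0,0],[0,0,0],-0.5]
    - [[0,0,0],[0,0,0],-0.4]

```text
time: 18.5
eef_pos: [0.5204, -0.0902, 0.0847]
ee_rot: [3.142, -0.0, 2.974]
contact_force: [0.7, 0.3, 0.0]
opening: 0.027
```

Request:
apply_moves:
  motion:
    - [[0,0,0],[0,0,0],-0.2]
    - [[0,0,0],[0,0,0],0]
    - [[0,0,0],[0,0,0],0]
    - [[0,0,0],[0,0,0],0]
    - [[0,0,0],[0,0,0],0]

```text
time: 19.0
eef_pos: [0.5204, -0.0902, 0.0847]
ee_rot: [3.142, -0.0, 2.975]
contact_force: [0.1, -0.2, 0.4]
opening: 0.0474
```

Request:
apply_moves:
  motion:
    - [[0,0,-10],[0,0,0],0]
    - [[0,0,-20],[0,0,0],0]
    - [[0,0,-30],[0,0,0],0]
    - [[0,0,-30],[0,0,0],0]
    - [[0,0,-30],[0,0,0],0]

```text
time: 19.5
eef_pos: [0.5203, -0.0899, 0.2067]
ee_rot: [3.141, 0.0, 2.975]
contact_force: [-0.2, -0.6, 0.5]
opening: 0.0472
```

Request:
apply_moves:
  motion:
    - [[40,0,0],[0,0,0],0]
    - [[40,0,0],[0,0,0],0]
    - [[40,0,0],[0,0,0],0]
    - [[30,0,0],[0,0,0],0]
    - [[0,0,0],[0,0,0],0]

```text
time: 20.0
eef_pos: [0.3698, -0.0652, 0.2052]
ee_rot: [-3.138, 0.0, 2.974]
contact_force: [0.8, -0.3, 0.2]
opening: 0.047
```

Run:
```python
from h import *
s=get_state();print(s['time'],s['eef_pos'],s['contact_force'],s['opening'])
sc=snap('scene','s11.png');t=snap('top','t11.png')
for n in('stud_collar','stud_handle'):
  for c in('scene','top'):
    m=models.spot_point(n,c);print(n,c,m)
    for q in m:
      z=.041 if 'coll' in n else .1
      print(toplate(atz(c,q['xy'],z)))
cv2.imwrite('pics/c11.png',cv2.resize(sc[150:220,220:320],None,fx=8,fy=8,interpolation=2))
cv2.imwrite('pics/c11t.png',cv2.resize(t[135:210,230:340],None,fx=7,fy=7,interpolation=2))
```

```text
20.0 [ 0.36978371 -0.06523093  0.20517822] [ 0.78786295 -0.26563909  0.20511039] 0.047002111931301674
stud_collar scene [{'xy': [263.4, 184.6], 'conf': 0.43}]
[0.00453441 0.0006122 ]
stud_collar top [{'xy': [279.1, 168.2], 'conf': 0.54}]
[-0.00095327  0.00298429]
stud_handle scene [{'xy': [261.6, 174.2], 'conf': 0.62}, {'xy': [265.4, 189.8], 'conf': 0.19}]
[0.00444193 0.00873271]
[-0.07295481  0.03562334]
stud_handle top [{'xy': [280.6, 168.3], 'conf': 0.48}]
[-0.00876312 -0.0002583 ]
```

View pics/c11.png

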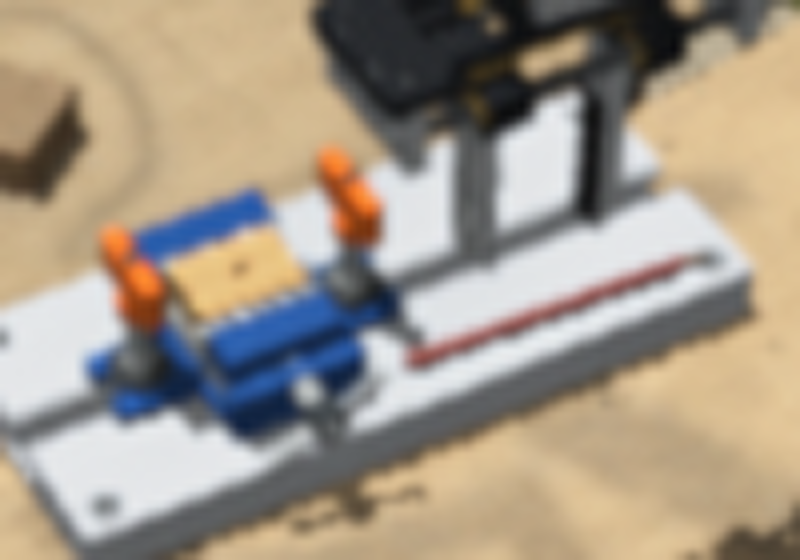

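View pics/c11t.png

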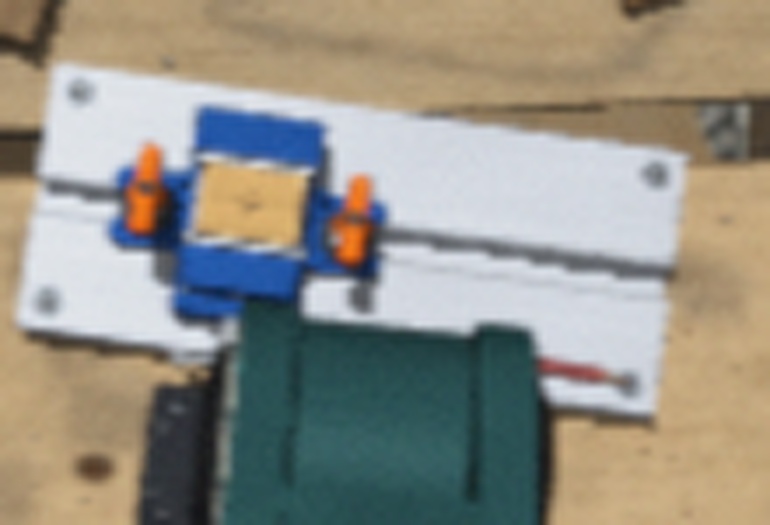

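Run:
```python
from h import *
o=np.array([220,150])
for z in(.045,):
  for p in((137,360),(352,278)):print(toplate(atz('scene',np.array(p)/8+o,z)))
# blade tops angle in top view, ends
o=np.array([230,135])
for e in(((150,148),(143,232)),((360,180),(349,260))):
  a,b=[toplate(atz('top',np.array(q)/7+o,.114)) for q in e];print(a,b,np.arctan2(*(a-b)[::-1]))
```

```text
[0.00019004 0.11509765]
[-0.00072999  0.00092915]
[0.01902923 0.1137333 ] [-0.02588456  0.11104214] 0.05984691149967936
[0.01778487 0.00116756] [-0.02529477  0.00113466] 0.0007638382134452763
```

Run:
```python
from h import *
print(r.sign_off())
```

```text
the job is handed in; nothing more can be done
None
```

The loose T-stud is in the empty lug's notch, its handle turned a quarter turn across the slot like the fitted one. I released it, backed the arm clear and handed the job in at about 20 s of the 51 s allowed. No verdict is reported.

- **Drop:** I lowered the head into the slot about 90 mm short of home until it met the cavity floor (about 7 N on the wrist).
- **Slide:** I slid it along the slot until it met the notch's closed end (about 5 N), then backed off slightly.
- **Turn and release:** I turned it a quarter turn, lowered it 0.5 mm, opened the fingers and lifted away. No force rose above about 2 N during the turn or release.

Last checks, from pictures taken after the release:

- **Position:** I measured 114 mm between the two studs along the slot, against 112 mm when fully home. That puts the new stud about 2 mm short, inside the 7 mm tolerance. It lies about 1 mm off the slot's centre line.
- **Handle angle:** It measures square across the slot to within about 0.01 rad in the top picture. The same method read the fitted stud 0.06 rad off, so the true error could be that large; the limit is 0.26 rad.
- **Height:** I did not measure this after release. The gripper's height just before release put the handle about 70 mm above the plate.
- **Bystanders:** The pencil looks unmoved in the last pictures. I did not look again at the bench dog, tape measure or hammer at the end, but no contact force showed near them.

The trained networks' single-camera points for the stud handle disagreed by 9 to 13 mm across and along the slot. I relied on the collar positions and contact forces instead.

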